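Unpin and uncover the mould-insert chest

TASK

Pull the retaining pin out of the staple on the slanted chest and put it in the small open parts bin. Only then lift the lid free of the staple and lay it, handle up, flat across the middle of the two wooden battens with its handle parallel to them; set it down, do not drop it. Do not knock or shift the can, the eyebolt or the wrench.

Things in the scene. Friction and masses are not known exactly. Their poses are not given: they have to be found in the camera images.
- chest: Fixed grey steel chest 160 deep (x) x 196 wide (y), slanted top, in a yellow pipe bay. Origin: centre of its underside on the bench; low front (-x) faces the robot, yawed up to 0.45 rad. Top slopes 30 degrees: rim 64 mm high in front, 156 mm at the back. In its frame the slope runs up along u = (0.866, 0, 0.5), outward normal n = (-0.5, 0, 0.866): the lid lies and lifts 30 degrees off vertical.
- seat (a point): Centre of the chest's slanted rim, 110 mm above the chest's origin, axes as the chest: the lid's origin lies here when shut, inside 5 mm high ridges at its sides and lower edge.
- crossbar (a point): Middle of a fixed yellow bar, 28 mm thick, 270 mm long along the chest's y, at chest x = 30, z = 345 mm, over the lid handle: a vertical gripper cannot reach the handle, one tilted with its fingers along -n can. Its ends are held by 28 mm arms at chest y = +-135 running back to uprights at x = 115; bins hang behind (x > 135).
- staple (a point): Middle of the fixed steel staple's pin hole, axes as the chest. Staple: two cheeks, 34 mm wide over all along y, 22 mm along u, standing through a slot in the lid 60 mm down the slope from the lid's centre, ending 36 mm (along n) above the lid's underside. Hole 12 mm square, running along y, its middle 24 mm above the lid's underside.
- lid: Loose aluminium lid, 0.35 kg, 170 (its x, up the slope) x 176 (y) x 6 mm. Origin: centre of its underside, z out of its upper face (chest's n when shut). Slot 28 x 40 mm centred at x = -60 fits over the staple with 3 mm play; 9 mm pads beside it lie under the pin, which locks the lid. It comes free after rising 40 mm along n. Centre of mass close under the handle.
- lid_handle (a point): Grasp point of the lid's black block handle, 32 mm above the lid's underside on its z axis, axes as the lid. The handle stands square to the lid: a bar 70 mm long along the lid's x, 14 mm thick along y, from 16 to 42 mm above the underside, on two short feet. Grip its 14 mm thickness.
- pin: Loose retaining pin, 60 g, along its own y axis: steel shaft 8 mm thick from y = -32 to +36 mm, then a black round grip 20 mm thick from y = 36 to 64. Origin on its axis, at the start in the middle of the staple with y along the chest's y (grip to the robot's left), level. Loose in the hole (2 mm play, no catch); comes out towards its grip (+y), clear after 52 mm.
- pin_grip (a point): Grasp point of the pin: on its axis in the round grip, 52 mm from the pin's origin; axes as the pin. The grip clears the top of the shut lid by 6 mm.
- bin: Fixed open parts bin 150 (x) x 120 (y) x 45 mm high, walls and floor 4 mm. Origin: centre of its underside. It stands left or right of the chest. The pin must lie wholly inside, below the rim.
- battens: Two fixed parallel wooden battens, each 200 (x) x 35 (y) x 30 mm high, centre lines at y = +-60 mm. Origin: midway between them on the bench. On the other side of the chest from the bin. The lid's underside is 30 mm above the bench when it lies on them.
- can: Bystander: closed upright aluminium can, 60 mm diameter, 170 mm high, origin at the centre of its foot. Stands beside the chest, left or right, behind the bin or battens.
- eyebolt: Bystander: steel eyebolt standing on its flange, 32 mm wide foot, ring 46 mm wide, 60 mm high, origin at the centre of its foot. Stands on the other side from the can.
- wrench: Bystander: steel wrench 170 mm long lying on the bench in front of the chest, between robot and chest, roughly along world y; origin near the middle of its underside.

How it is judged:
On the way, in this order (a step that is already met when the one before it is completed fails the run):
1. the pin is drawn clear of the staple while the lid is still shut (distance between pin and staple above 0.055 m and distance of lid from where it was at the start of the episode below 0.012 m), for 0.1 s.
2. the pin lies in the bin, let go, and the lid is still shut (x of pin in the frame of bin between -0.073 and 0.073 m and y of pin in the frame of bin between -0.058 and 0.058 m and z of each of pin, pin_grip in the frame of bin below 0.034 m and x of pin_grip in the frame of bin between -0.073 and 0.073 m and y of pin_grip in the frame of bin between -0.058 and 0.058 m and not (contact force between the fingers and pin above 0.1 N) and distance of lid from where it was at the start of the episode below 0.012 m), for 0.2 s.
3. the lid is lifted clear of the chest and staple (distance of lid from where it was at the start of the episode above 0.07 m and contact force between the fingers and lid above 0.5 N), for 0.1 s.
At the end, for the whole second after the job is handed in: The pin lies released and still in the bin, wholly inside and below the rim. The lid lies released, still and level (within 0.06 rad), handle up, on the two battens: its centre within 30 mm along and 25 mm across of the battens' middle, its handle parallel to the battens within 0.2 rad (x of pin in the frame of bin between -0.073 and 0.073 m and y of pin in the frame of bin between -0.058 and 0.058 m and z of each of pin, pin_grip in the frame of bin below 0.034 m and x of pin_grip in the frame of bin between -0.073 and 0.073 m and y of pin_grip in the frame of bin between -0.058 and 0.058 m and x of lid in the frame of battens between -0.03 and 0.03 m and y of lid in the frame of battens between -0.025 and 0.025 m and z of lid in the frame of battens between 0.026 and 0.035 m and angle between lid's own z axis and vertical below 0.06 rad and angle between the x axis of lid and the x axis of battens, either way round below 0.2 rad and linear speed of each of lid, pin below 0.02 m/s and angular speed of each of lid, pin below 0.15 rad/s and not (contact force between the fingers and lid above 0.1 N) and not (contact force between the fingers and pin above 0.1 N)); the robot touches nothing.
It fails at once if the can is knocked or shifted (more than 15 mm, or tipped) (distance of can from where it was at the start of the episode above 0.015 m or angle between can's own z axis and vertical above 0.3 rad).
It fails at once if the eyebolt is knocked or shifted (more than 15 mm, or tipped) (distance of eyebolt from where it was at the start of the episode above 0.015 m or angle between eyebolt's own z axis and vertical above 0.3 rad).
It fails at once if the wrench is knocked or shifted (more than 15 mm, or tipped) (distance of wrench from where it was at the start of the episode above 0.015 m or angle between wrench's own z axis and vertical above 0.3 rad).
It fails at once if the lid is dropped (falls free, faster than 0.6 m/s) (not (contact force between the fingers and lid above 0.1 N) and linear speed of lid above 0.6 m/s).
It also fails if it takes over 61 s, if anything falls off the work surface, if the arm or the gripper's body presses on something with over 40 N, if the wrist force passes 120 N, or if a joint passes its speed limit or range.

ROBOT

A 7-joint arm with a two-finger parallel gripper is mounted at the origin on the work surface. World frame = base frame: x ahead of the robot, y to its left, z up, the work surface at z = 0. Lengths are in m, angles in rad, forces in N, time in s.
With the tool pointing down it reaches from about 0.425 to 0.925 m from the base axis. Payload 6.8 kg.
Tool frame: the origin (TCP) lies on the centre line of the jaws, within the pads' length; the fingertips stand ahead of it and the grasp point (between the pads) lies 11 mm behind it (r.tcp_to_tips is the z of the fingertips in the tool frame, in m); z points along the fingers, y is the line along which they close (so a half turn about z gives the same grasp; the last joint's range is limited). The gripper opens to 85 mm and grips with 20 to 120 N. Pads are 22 mm wide; open, the fingers measure 114 mm over their backs; the gripper's body (76 mm by 85 mm) begins 54 mm behind the grasp point. The pads swing forward as they close: fully open they stand 13 mm farther back than shut.
Start: joints at [-1.356, 0.477, 0.022, 1.555, -0.011, 1.109, -0.083], TCP at [0.214, 0.64, 0.217] pointing down, gripper open.
Joint ranges: [-2.96, 2.96], [-0.34, 2.1], [-1.41, 1.46], [0.24, 2.44], [-1.37, 4.51], [0.17, 1.92], [-2.96, 2.96]. Speed limits (rad/s): [2.39, 2.39, 3.14, 3.14, 3.14, 3.14, 3.14].

INTERFACE

Orientations are given as a rotation vector (axis times angle).
In Python, from bench import r, optics gives the robot as it stands.
- The arm moves only by the shell command python3 -m creep 'ROWS' [FORCE]. ROWS is a JSON object whose one key "rows" holds a list of rows, each a list of 7 numbers: the shift along the tool's x, y, z in units of 25 mm (1.0 is 25 mm), then the turn, a rotation vector about the tool's x, y, z in units of 8 degrees (1.0 is 8 degrees), then the finger opening in mm, from 0 to 85.4. A call has 1 to 10 rows; each row is the pose to reach, as a shift and turn from the pose commanded when the call began, along the tool's axes at that moment; what a row does not reach only later rows make up. A row lasts 1/8 s, in which the tool goes at most 62.5 mm and 10.7 degrees, less where a joint would pass 70% of its speed; a pose out of reach is approached as far as the arm can. A call with a gripper value outside its range is refused whole. The fingers move at their own pace and stop on an object; FORCE is the grip in N (left out, the last holds). Time passes only in rows, so rows that repeat a pose let the fingers close. It gives the time, the measured TCP pose, the force, the opening and the grip force at its end, in the units of the state.
- r.get_obs(): the state, without advancing time (a new reading comes with each control period).
- optics.grab_frame(name): name is "side" or "top"; returns a dict with "color" (420x560x3 uint8, blue, green, red), "K" (3x3 intrinsics, pixels), "R" (3x3) and "t" (3): a world point X has camera coordinates R X + t. Camera axes: x right, y down, z forward; pixel columns grow to the right and rows downward; lengths in m; the calibration is good to about 2 mm. A picture is of the moment at which its call begins. There is no depth.
- r.hand_in(): hands the job in; it is judged then, once.
The state is a dict: "clock": time; "joints": joint angles; "qvel": joint speeds; "tau": joint torques, N m; "tcp_pos": TCP position; "orientation": TCP orientation; "contact_force": force on the tool from outside, world axes, zero at the start; "moment": the same for the moment, N m; "grip_width": finger opening in m; "gripper_force": force on a finger pad.
Only numpy, scipy, OpenCV 4.12 (cv2) and the standard library are available. Lean on these libraries where they do the work, as an engineer would, in place of code of your own. Each camera call takes 0.05 s, during which the arm holds its last target. There are 200 camera calls.

## Working session

There is one attempt and no reset: what is moved stays moved. The work goes in short steps, Python scripts to look and compute and a shell command to move; the robot and the scene stay as the last step left them, time stands still between calls to the robot, and variables do not carry over. Pictures are saved under pics/ and viewed, at most 10 in all, crops included, and the job is handed in when it is done.

```bash
ls; mkdir -p pics; python3 - <<'E'
from bench import r, optics
import cv2,pickle
o=r.get_obs();print(o, r.tcp_to_tips)
d={}
for n in("side","top"):
    f=optics.grab_frame(n);d[n]=f;cv2.imwrite(f"pics/{n}0.png",f["color"]);print(n,f["K"],f["R"],f["t"])
pickle.dump(d,open("f0.pkl","wb"))
E
```

```text
pics
{'clock': 0.0, 'joints': array([-1.35611275,  0.47780267,  0.02234535,  1.55645312, -0.01149737,
        1.1092729 , -0.08304993]), 'qvel': array([ 0.00074242, -0.00098506,  0.0013963 ,  0.00067854, -0.00066676,
        0.00126297, -0.00090965]), 'tau': array([-8.56173319e-04, -5.96458268e+01,  1.60718735e+00, -2.81193370e+01,
        1.22806284e-02,  9.19874583e-03, -8.34082414e-06]), 'tcp_pos': array([0.21394095, 0.6395545 , 0.21592341]), 'orientation': array([-5.04699190e-01, -3.10063205e+00,  2.82940397e-03]), 'contact_force': array([-0.34030871,  0.83523956, -0.44319026]), 'moment': array([ 0.01991617, -0.03349186, -0.01666736]), 'gripper_force': 0.0, 'grip_width': 0.08533607892307324} 0.008
side [[405.43568564   0.         276.83405882]
 [  0.         405.43568564 210.74926153]
 [  0.           0.           1.        ]] [[ 0.97455721 -0.22401612 -0.00741773]
 [-0.1619044  -0.68068962 -0.71445687]
 [ 0.15500068  0.69748005 -0.69964017]] [-0.54728415  0.21871952  0.99934545]
top [[424.591912     0.         275.43156525]
 [  0.         424.591912   205.29243215]
 [  0.           0.           1.        ]] [[ 0.01569926 -0.99974666  0.01612883]
 [-0.99688907 -0.01689638 -0.07698498]
 [ 0.07723799 -0.01487005 -0.99690179]] [-0.02612733  0.57871513  1.3522797 ]
```

View pics/side0.png

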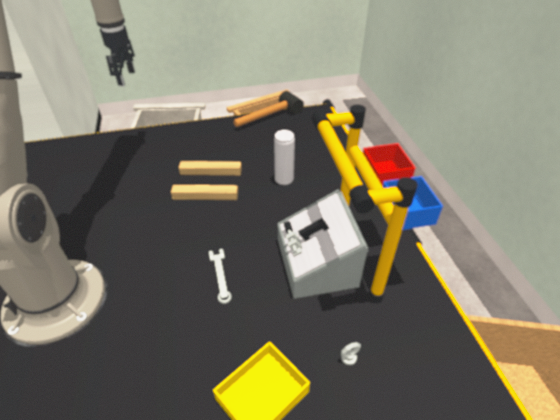

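View pics/top0.png

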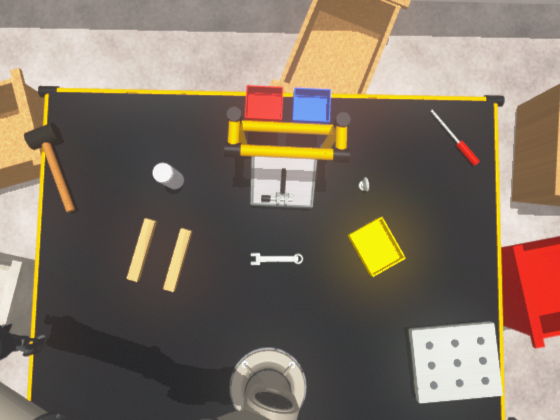

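The side view shows the chest at about (322,245) with the pin and handle near (290,235) and (313,228). It also has the battens at (208,180), the can at (285,158), the bin at (262,385) and the eyebolt at (350,353). In the top view the pin grip is at (266,199), the handle at (283,180), the bin at (377,246) and the battens at (142,250) and (177,260). Next I'll measure by masks and look at an enlarged crop.

```bash
cat > h.py <<'E'
import numpy as np,cv2,pickle
from scipy.spatial.transform import Rotation as Ro
def ray(f,p):
    c=-f["R"].T@f["t"]; d=f["R"].T@np.linalg.inv(f["K"])@np.array([p[0],p[1],1.]); return c,d/np.linalg.norm(d)
def onz(f,p,z):
    c,d=ray(f,p); return c+d*(z-c[2])/d[2]
def tri(f,p,g,q):
    c,d=ray(f,p); e,b=ray(g,q); s=np.linalg.lstsq(np.c_[d,-b],e-c,rcond=None)[0]
    a1=c+d*s[0];a2=e+b*s[1]; return (a1+a2)/2,np.linalg.norm(a1-a2)
def proj(f,X):
    x=f["K"]@(f["R"]@X+f["t"]); return x[:2]/x[2]
def blobs(f,lo,hi,amin=60):
    m=cv2.inRange(cv2.cvtColor(f["color"],cv2.COLOR_BGR2HSV),lo,hi)
    cs=cv2.findContours(m,cv2.RETR_EXTERNAL,cv2.CHAIN_APPROX_NONE)[0]
    return [(c,cv2.minAreaRect(c)) for c in cs if cv2.contourArea(c)>amin]
E
python3 - <<'E'
from h import *
d=pickle.load(open("f0.pkl","rb"));S,T=d["side"],d["top"]
np.set_printoptions(precision=4,suppress=True)
for nm,f in d.items():
    for lab,lo,hi,z in(("yellow",(22,150,100),(34,255,255),.045),("wood",(10,60,120),(22,200,255),.03)):
        for c,q in blobs(f,lo,hi):
            (x,y)=q[0]
            if nm=="top" and not(100<x<420 and 210<y<300):continue
            if nm=="side" and not(((160<x<250)and 150<y<205)or(210<x<310 and y>340)):continue
            B=np.array([onz(f,p,z) for p in cv2.boxPoints(q)])
            e1=B[1]-B[0];e2=B[2]-B[1]
            print(nm,lab,np.round(q[0]),B.mean(0),np.linalg.norm(e1),np.degrees(np.arctan2(e1[1],e1[0])),np.linalg.norm(e2))
a=cv2.resize(S["color"][185:305,265:385],(480,480),interpolation=cv2.INTER_CUBIC)
b=cv2.resize(T["color"][140:220,235:331] ,(0,0),fx=5,fy=5,interpolation=cv2.INTER_CUBIC)
o=np.zeros((600,800,3),np.uint8)
a=cv2.resize(S["color"][215:275,265:345],(400,300),interpolation=cv2.INTER_CUBIC);a2=cv2.resize(S["color"][185:305,265:385],(400,400))[:300]
o[:300,:400]=a;o[:300,400:]=cv2.resize(S["color"][185:305,265:425],(400,300));o[300:,:400]=cv2.resize(T["color"][165:210,245:305],(400,300),interpolation=cv2.INTER_CUBIC);o[300:,400:]=cv2.resize(T["color"][140:215,235:335],(400,300),interpolation=cv2.INTER_CUBIC)
cv2.imwrite("pics/c1.png",o)
E
```

```text
side yellow [262. 390.] [ 0.4537 -0.3455  0.045 ] 0.17033268422129305 30.29476175464212 0.14113547456999057
side wood [204. 192.] [0.397  0.2823 0.03  ] 0.20889854425306922 -13.440803447361601 0.06888008545403591
side wood [209. 167.] [0.4275 0.3981 0.03  ] 0.07440664545366013 85.93203640013905 0.21141539776589297
top yellow [376. 247.] [ 0.4518 -0.3379  0.045 ] 0.13204812770863475 -60.03846887084636 0.1573096029964005
top wood [177. 260.] [0.401 0.294 0.03 ] 0.20279290494231633 -14.456040164074992 0.0403690298802616
top wood [141. 250.] [0.4308 0.409  0.03  ] 0.202854645765723 -14.44774746855066 0.042032237675036915
```

View pics/c1.png

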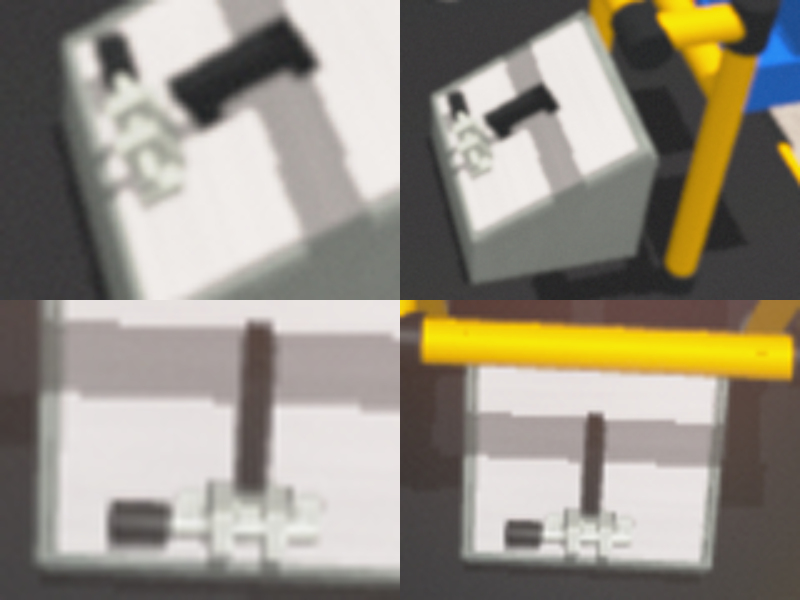

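The enlarged crops show the pin grip at top (266.0,198.5) / side (288.2,226.6). The handle ends are at top (283.7,168.3) and (282.5,193.2), and the chest rim corners are visible. I'll triangulate these.

```bash
python3 - <<'E'
from h import *
d=pickle.load(open("f0.pkl","rb"));S,T=d["side"],d["top"]
np.set_printoptions(precision=4,suppress=True)
# dark blobs inside chest region
def dark(f,x0,x1,y0,y1):
    g=cv2.cvtColor(f["color"],cv2.COLOR_BGR2GRAY)[y0:y1,x0:x1]
    m=(g<85).astype(np.uint8); n,l,s,c=cv2.connectedComponentsWithStats(m)
    for i in range(1,n):
        if s[i,4]>15:
            q=cv2.minAreaRect(np.argwhere(l==i)[:,::-1].astype(np.float32)); print(s[i],c[i]+[x0,y0],np.round(q[0]+np.array([x0,y0]),1),np.round(q[1],1),round(q[2],1))
dark(S,282,340,212,250);print();dark(T,254,310,160,205)
P={"grip":((288.2,226.6),(266,198.5)),"FL":((278,223.4),(251.75,205.5)),"FR":((293,279.8),(312,206.75))}
for k,(s,t) in P.items(): print(k,*tri(S,s,T,t))
for k,p in(("BRs",(367,247)),("BLs",(340.2,189.8))): print(k,onz(S,p,.156))
a=onz(T,(425*.25+135,140+40*.25),.345);b=onz(T,(235+(793-400)*.25,140+57*.25),.345)
a=onz(T,(241.25,150),.345);print("bar",a,b,np.degrees(np.arctan2(*(a-b)[[0,1]]*[-1,1])))
for n,p,f,z in(("can",(285,137),S,.17),("can top",(160.5,173),T,.17),("eye",(364,185),T,.03),("eyeS",(349,361),S,0),("wrench",(276,259),T,0)):print(n,onz(f,p,z))
E
```

```text
[ 0  0 13  8 56] [286.1071 214.2143] [288.  215.5] [ 7. 12.] 90.0
[ 18   7  28  21 242] [313.0083 228.5331] [313.3 229.4] [11.3 26.4] 59.0
[ 3 11  6  8 32] [287.1875 225.9375] [287.4 226. ] [7.  4.6] 76.0

[27 10  4 23 62] [282.6935 180.4839] [282.7 181. ] [ 2.6 22.1] 3.2
grip [0.5941 0.0135 0.1022] 0.0018508512139036655
FL [0.5758 0.0574 0.0735] 0.005265133502134008
FR [ 0.5717 -0.1298  0.0752] 0.0013978257756120912
BRs [ 0.7385 -0.1375  0.156 ]
BLs [0.7445 0.06   0.156 ]
bar [0.6911 0.0757 0.345 ] [ 0.6848 -0.1547  0.345 ] -1.5891886868422092
can [0.6579 0.306  0.17  ]
can top [0.6557 0.3196 0.17  ]
eye [ 0.6494 -0.3028  0.03  ]
eyeS [ 0.6506 -0.3134  0.    ]
wrench [ 0.4053 -0.0216  0.    ]
```

```bash
cat > plan.py <<'E'
from h import *
np.set_printoptions(precision=3,suppress=True)
YAW=-0.027; C=Ro.from_euler('z',YAW).as_matrix()
u=C@[.8660,0,.5]; n=C@[-.5,0,.8660]; cy=C@[0,1.,0]
GRIP=np.array([.5940,.0145,.1017]); BIN=np.array([.4525,-.340,0]); BAT=np.array([.416,.3515,0])
def M(x,z): z=np.array(z);return np.c_[x,np.cross(z,x),z]
def hz(a): return np.array([np.cos(a),np.sin(a),0])
PINR=M(cy,-n); LIDR=M(-u,-n); D=np.array([0,0,-1.])
def go(o,p,R):
    R0=Ro.from_rotvec(o["orientation"]).as_matrix()
    s=R0.T@(np.array(p)-o["tcp_pos"])/.025; t=np.degrees(Ro.from_matrix(R0.T@R).as_rotvec())/8
    print("row",s,t,"| mm",np.linalg.norm(s)*25,"deg",np.linalg.norm(t)*8)
E
python3 - <<'E'
from plan import *
from bench import r
o=r.get_obs(); go(o,GRIP+.08*n,PINR); go(o,GRIP-.004*n,PINR)
E
```

```text
row [-20.817 -19.355   1.836] [-3.233 -2.38   8.913] | mm 712.086427551305 deg 78.20178183794698
row [-22.423 -18.86    4.746] [-3.233 -2.38   8.913] | mm 742.0551137968845 deg 78.20178183794698
```

```bash
python3 -m creep '{"rows":[[-2,-1.9,0,-0.3,-0.2,0.9,60],[-4,-3.8,0,-0.6,-0.5,1.8,60],[-6,-5.7,0,-1,-0.7,2.7,60],[-8,-7.6,0.2,-1.3,-1,3.6,60],[-10,-9.5,0.4,-1.6,-1.2,4.5,60],[-12,-11.4,0.6,-2,-1.4,5.4,60],[-14,-13.3,0.8,-2.3,-1.7,6.3,60],[-16,-15.2,1,-2.6,-1.9,7.1,60],[-18,-17,1.3,-2.9,-2.1,8,60],[-19.5,-18.4,1.6,-3.1,-2.3,8.5,60]]}' 30; python3 - <<'E'
from plan import *
from bench import r
o=r.get_obs(); print(o["joints"]);go(o,GRIP+.08*n,PINR); go(o,GRIP-.004*n,PINR)
E
```

```text
clock: 1.35
tcp_pos: [0.5085, 0.0887, 0.1825]
orientation: [1.903, 1.964, 0.496]
contact_force: [1.3, 0.8, 0.8]
grip_width: 0.0599
gripper_force: 0.0
[-0.985  0.03   0.58   2.376  0.594  0.321 -0.906]
row [-2.968  1.277  1.284] [-0.107 -0.109  0.389] | mm 86.91381982762655 deg 3.343925815212904
row [-3.02   1.325  4.643] [-0.107 -0.109  0.389] | mm 142.38827903578525 deg 3.343925815212904
```

```bash
python3 -m creep '{"rows":[[-1.5,0.6,0.6,-0.1,-0.1,0.2,50],[-3,1.3,1.3,-0.1,-0.1,0.4,50],[-3,1.3,1.3,-0.1,-0.1,0.4,50],[-3,1.3,1.3,-0.1,-0.1,0.4,50]]}'; python3 - <<'E'
from plan import *
from bench import r,optics
o=r.get_obs(); print(o["joints"]);go(o,GRIP+.08*n,PINR); go(o,GRIP-.004*n,PINR)
S=optics.grab_frame("side")["color"];T=optics.grab_frame("top")["color"]
o=np.zeros((600,800,3),np.uint8)
o[:,:400]=cv2.resize(S[165:315,240:340],(400,600));o[:,400:]=cv2.resize(T[110:260,230:330],(400,600));cv2.imwrite("pics/c2.png",o)
E
```

```text
clock: 1.85
tcp_pos: [0.5544, 0.0151, 0.1706]
orientation: [1.953, 1.899, 0.505]
contact_force: [0.0, 0.0, -0.4]
grip_width: 0.0501
gripper_force: 0.0
[-0.687  0.131  0.517  2.324  0.222  0.199 -0.425]
row [ 0.018 -0.004 -0.021] [-0.023  0.006 -0.007] | mm 0.7072908932139393 deg 0.1968064168351117
row [0.021 0.006 3.338] [-0.023  0.006 -0.007] | mm 83.46278731367362 deg 0.1968064168351117
```

View pics/c2.png

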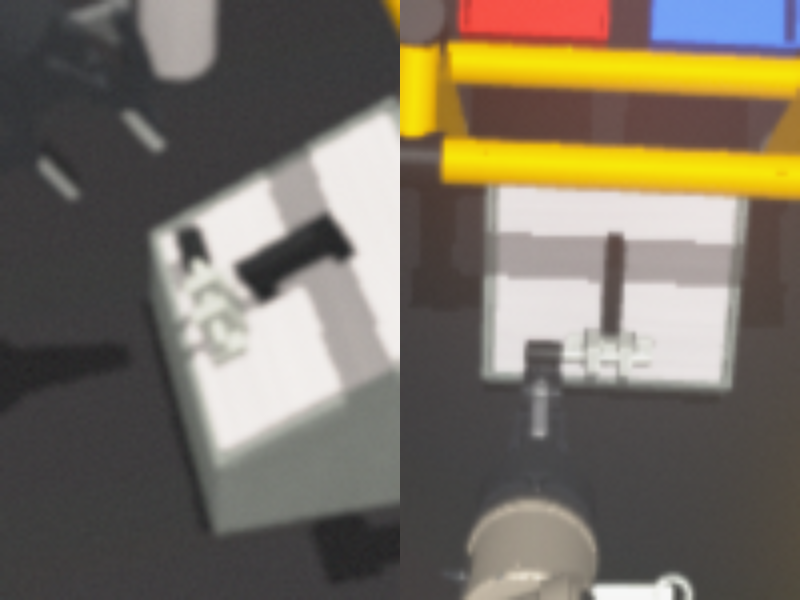

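The fingers straddle the line toward the grip: side fingertips are at crop (58,180) and (143,130), with the grip at (190,245). I'll descend along -n.

```bash
python3 -m creep '{"rows":[[0,0,0.8,0,0,0,45],[0,0,1.6,0,0,0,45],[0,0,2.3,0,0,0,45],[0,0,2.8,0,0,0,45],[0,0,3.1,0,0,0,45],[0,0,3.3,0,0,0,45],[0,0,3.3,0,0,0,45]]}'; python3 - <<'E'
from plan import *
from bench import r,optics
o=r.get_obs(); print(o["joints"]);go(o,GRIP-.004*n,PINR)
S=optics.grab_frame("side")["color"];T=optics.grab_frame("top")["color"]
o=np.zeros((600,800,3),np.uint8)
o[:,:400]=cv2.resize(S[195:270,265:315],(400,600));o[:,400:]=cv2.resize(T[110:260,230:330],(400,600));cv2.imwrite("pics/c3.png",o)
E
```

```text
clock: 2.82
tcp_pos: [0.5953, 0.0165, 0.0992]
orientation: [1.949, 1.903, 0.507]
contact_force: [-0.4, -0.0, 0.5]
grip_width: 0.045
gripper_force: 0.0
[-0.033  0.338 -0.186  2.255  1.337  0.173 -1.506]
row [-0.082  0.008  0.047] [-0.021 -0.012  0.02 ] | mm 2.374786784272944 deg 0.25046901924102627
```

View pics/c3.png

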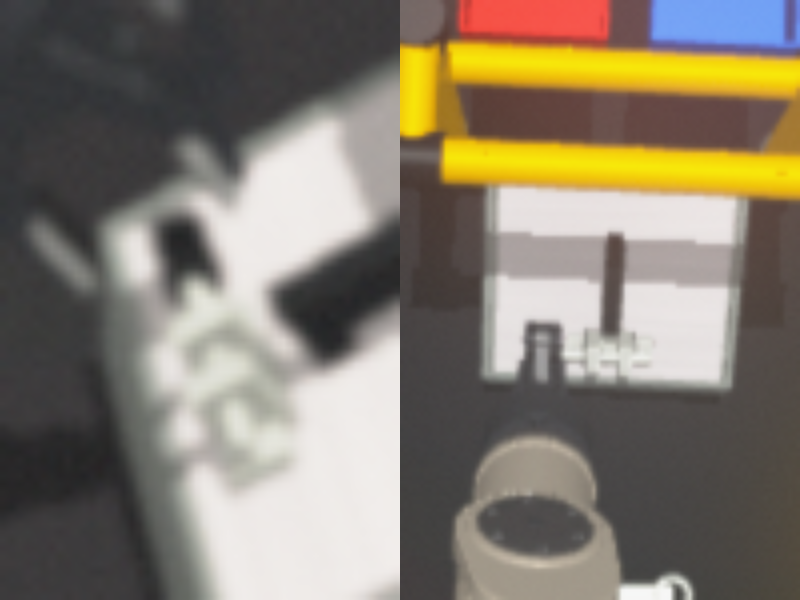

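The fingers straddle the grip: side fingertips are at crop (70,265) and (215,185), with the grip at (185,245). Closing now.

```bash
python3 -m creep '{"rows":[[0,0,0,0,0,0,30],[0,0,0,0,0,0,22],[0,0,0,0,0,0,15],[0,0,0,0,0,0,10],[0,0,0,0,0,0,10],[0,0,0,0,0,0,10]]}' 30; python3 - <<'E'
from plan import *
from bench import r
o=r.get_obs(); print(o["joints"]);go(o,o["tcp_pos"]+.07*cy,PINR)
E
```

```text
clock: 3.68
tcp_pos: [0.5956, 0.0153, 0.0994]
orientation: [1.951, 1.901, 0.507]
contact_force: [-0.5, -0.5, -0.4]
grip_width: 0.01
gripper_force: 0.0
[-0.031  0.338 -0.186  2.255  1.336  0.173 -1.505]
row [2.8   0.003 0.002] [-0.018 -0.006  0.007] | mm 70.00000000000001 deg 0.15677252276047843
```

The fingers reached 10 mm with no force, so they missed the grip. I'll look again.

```bash
python3 - <<'E'
from plan import *
from bench import r,optics
s=optics.grab_frame("side");t=optics.grab_frame("top");S=s["color"];T=t["color"]
p=r.get_obs()["tcp_pos"]
for X in(p,p+.008*-n,p+.011*n,GRIP):print(proj(s,X),proj(t,X))
o=np.zeros((600,800,3),np.uint8)
o[:,:400]=cv2.resize(S[200:260,270:310],(400,600),interpolation=cv2.INTER_CUBIC);o[:,400:]=cv2.resize(T[165:225,250:290],(400,600),interpolation=cv2.INTER_CUBIC);cv2.imwrite("pics/c4.png",o)
E
```

```text
[288.203 226.783] [265.454 197.801]
[289.696 228.409] [265.528 196.721]
[286.126 224.52 ] [265.351 199.306]
[287.694 226.496] [265.719 198.248]
```

View pics/c4.png

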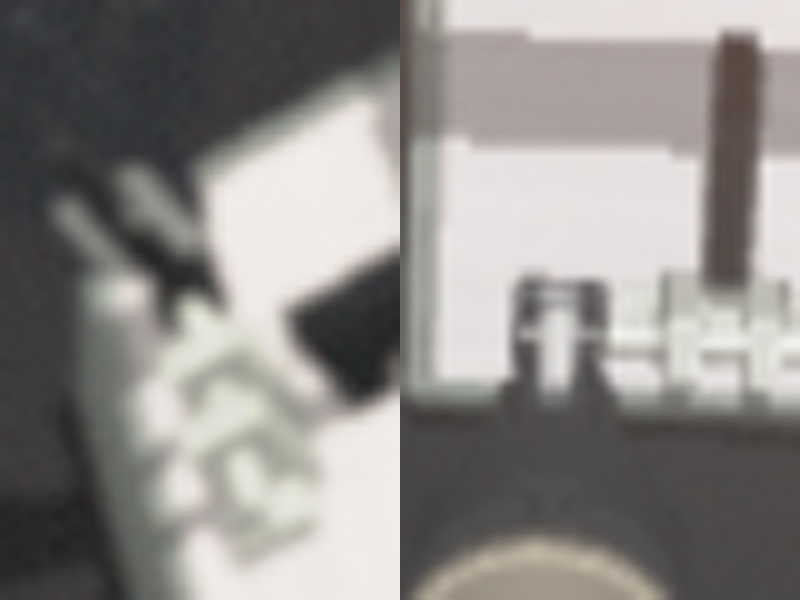

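```bash
python3 -m creep '{"rows":[[0,0,0,0,0,0,0],[0,0,0,0,0,0,0],[0,0,0,0,0,0,0],[0,0,0,0,0,0,0]]}' 30
```

```text
clock: 4.28
tcp_pos: [0.5956, 0.0154, 0.0994]
orientation: [1.951, 1.901, 0.507]
contact_force: [0.3, 0.4, 0.3]
grip_width: 0.0005
gripper_force: 0.0
```

```bash
python3 -m creep '{"rows":[[0,0,0,0,0,0,50],[0,0,0,0,0,0,50],[0,0,0,0,0,0,50],[0,0,-0.6,0,0,0,50],[0,0,-1.5,0,0,0,50],[0,0,-2.4,0,0,0,50],[0,0,-3.2,0,0,0,50],[0,0,-3.2,0,0,0,50]]}' 30; python3 - <<'E'
from plan import *
from bench import r,optics
s=optics.grab_frame("side");t=optics.grab_frame("top");S=s["color"];T=t["color"]
pickle.dump({"side":s,"top":t},open("f1.pkl","wb"))
ob=r.get_obs();p=ob["tcp_pos"];print(p,ob["joints"])
for X in(p,p+.008*-n,p+.011*n):print(proj(s,X),proj(t,X))
o=np.zeros((600,800,3),np.uint8)
o[:,:400]=cv2.resize(S[180:255,260:310],(400,600),interpolation=cv2.INTER_CUBIC);o[:,400:]=cv2.resize(T[165:240,245:295],(400,600),interpolation=cv2.INTER_CUBIC);cv2.imwrite("pics/c5.png",o)
E
```

```text
clock: 5.28
tcp_pos: [0.5561, 0.0161, 0.17]
orientation: [1.95, 1.899, 0.509]
contact_force: [0.6, -0.7, 0.3]
grip_width: 0.0502
gripper_force: 0.0
[0.556 0.016 0.169] [ 0.192  0.166 -0.438  2.272  0.759  0.282 -0.937]
[272.54  209.676] [264.813 209.203]
[274.2   211.485] [264.895 207.993]
[270.227 207.157] [264.698 210.891]
```

View pics/c5.png

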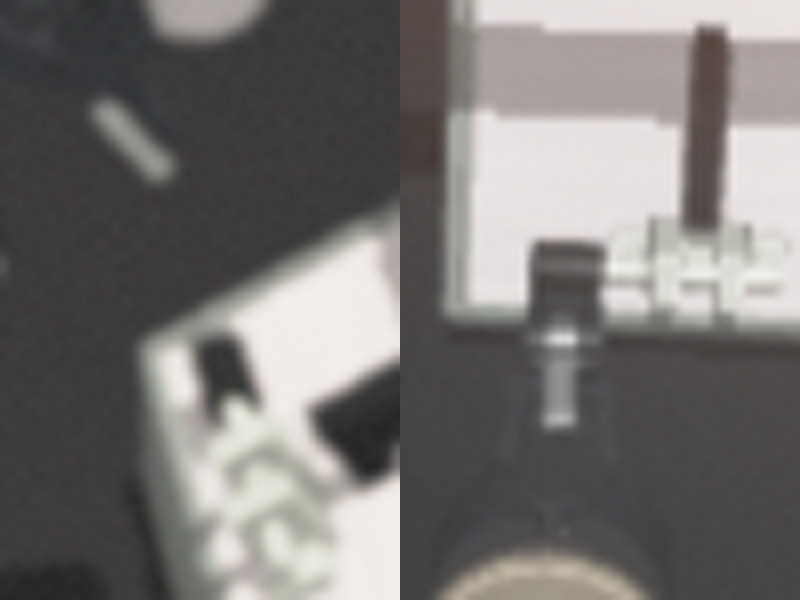

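The pin is still in place, with the grip at side (288.5,226.5) and top (265.9,198.6). A difference image against the first frames should show where the fingertips really are.

```bash
python3 - <<'E'
from plan import *
a=pickle.load(open("f0.pkl","rb"));b=pickle.load(open("f1.pkl","rb"))
P,e=tri(b["side"],(280.6,201.5),b["top"],(265.2,205.6));p=np.array([.5561,.0161,.17]);print(P,e,PINR.T@(P-p)*1000)
out=[]
for k,(x0,y0) in(("side",(250,180)),("top",(240,165))):
    d=np.abs(a[k]["color"].astype(int)-b[k]["color"]).max(2)[y0:y0+75,x0:x0+50]
    out.append(cv2.resize(np.clip(d*8,0,255).astype(np.uint8),(400,600),interpolation=cv2.INTER_NEAREST))
cv2.imwrite("pics/d5.png",np.hstack(out))
E
```

```text
[0.57  0.014 0.194] 0.010923704444523032 [ -1.765  23.767 -13.563]
```

View pics/d5.png

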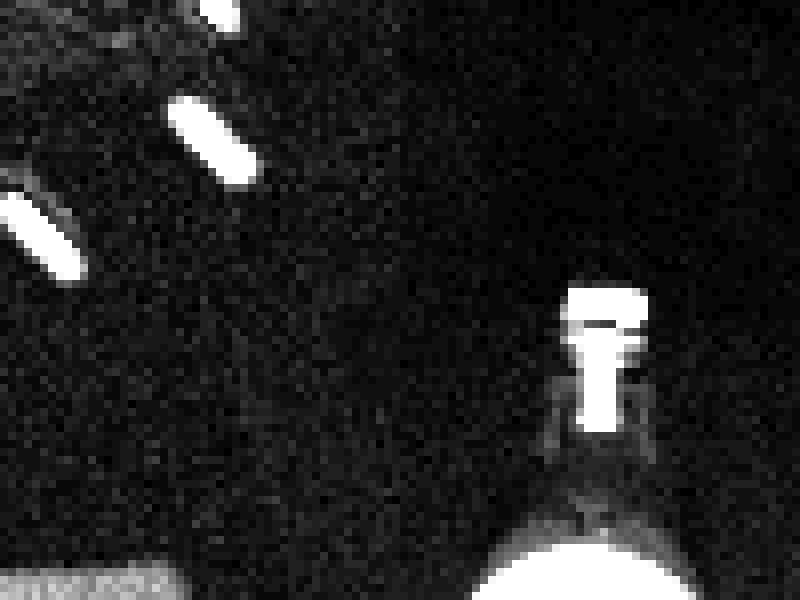

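```bash
python3 - <<'E'
from plan import *
a=pickle.load(open("f0.pkl","rb"));b=pickle.load(open("f1.pkl","rb"))
c,d=ray(b["side"],(281.9,202.5));p=np.array([.5561,.0161,.17])
for f,px in((b["side"],(281.9,202.5)),(b["side"],(260.4,214.8)),(b["top"],(265.3,201))):
  c,d=ray(f,px)
  for ax,v in((0,-.011),(0,0),(0,.011),(1,.025),(1,.032),(1,.038)):
    A=PINR[:,ax]; t=(v-A@(c-p))/(A@d); print(px,ax,v,PINR.T@(c+t*d-p)*1000)
f=a["side"]; o0=Ro.from_rotvec([-.5047,-3.1006,.0028]).as_matrix(); p0=np.array([.2139,.6396,.2159])
print("tcp0",proj(f,p0),"tip",proj(f,p0+.008*o0[:,2]))
for y in(-.043,.043,-.057,.057):
  for z in(-.03,-.005,.008): print(y,z,proj(f,p0+o0@[0,y,z]))
g=cv2.cvtColor(f["color"],cv2.COLOR_BGR2GRAY); print(g[60:90,104:140:1][:, ::2])
E
```

```text
(281.9, 202.5) 0 -0.011 [-11.     31.965 -14.262]
(281.9, 202.5) 0 0 [-0.    28.7   -3.939]
(281.9, 202.5) 0 0.011 [11.    25.436  6.384]
(281.9, 202.5) 1 0.025 [12.467 25.     7.761]
(281.9, 202.5) 1 0.032 [-11.117  32.    -14.372]
(281.9, 202.5) 1 0.038 [-31.332  38.    -33.343]
(260.4, 214.8) 0 -0.011 [-11.    -28.459 -14.335]
(260.4, 214.8) 0 0 [ -0.    -32.702  -4.013]
(260.4, 214.8) 0 0.011 [ 11.    -36.945   6.309]
(260.4, 214.8) 1 0.025 [-149.586   25.    -144.381]
(260.4, 214.8) 1 0.032 [-167.733   32.    -161.41 ]
(260.4, 214.8) 1 0.038 [-183.288   38.    -176.006]
(265.3, 201) 0 -0.011 [ -11.     408.172 -818.768]
(265.3, 201) 0 0 [ 0.     3.382 48.104]
(265.3, 201) 0 0.011 [  11.    -401.408  914.976]
(265.3, 201) 1 0.025 [-0.587 25.     1.809]
(265.3, 201) 1 0.032 [ -0.778  32.    -13.182]
(265.3, 201) 1 0.038 [ -0.941  38.    -26.031]
tcp0 [129.109  86.9  ] tip [129.746  89.16 ]
-0.043 -0.03 [121.75   84.577]
-0.043 -0.005 [123.901  91.888]
-0.043 0.008 [124.996  95.613]
0.043 -0.03 [131.37   72.215]
0.043 -0.005 [133.299  79.356]
0.043 0.008 [134.283  82.997]
-0.057 -0
[... 1726 characters left out ...]
187 188 186 186 185 185]
 [183 183 182 182 181 185 143  65  59 122 159 186 187 187 188 186 184 183]
 [183 183 182 181 182 184 155  71  54 115 154 185 188 186 187 185 184 183]
 [183 184 181 183 182 183 166  84  53 103 146 182 187 186 188 186 184 183]
 [184 184 184 183 183 185 175 108  74 102 147 182 182 186 186 184 184 184]
 [185 186 185 184 185 186 182 143 118 123 157 181 184 186 186 185 184 185]
 [183 184 182 184 183 186 187 172 159 158 172 182 186 187 185 184 184 185]
 [183 183 184 184 186 186 187 182 180 179 180 186 186 187 188 184 183 184]
 [181 183 182 184 185 184 184 186 186 186 185 188 187 187 185 185 183 184]
 [182 185 183 185 183 184 184 185 186 186 185 188 190 189 187 186 183 184]]
```

From the initial frame the open tips sit at about z = -28 mm in the tool frame, not -5. The closure on nothing agrees with that: the real tips are about 23 mm shorter than stated. I'll descend further in guarded steps.

```bash
python3 -m creep '{"rows":[[-0.05,-0.05,0.8,0,0,0,40],[-0.05,-0.05,1.6,0,0,0,40],[-0.05,-0.05,2.4,0,0,0,40],[-0.05,-0.05,3.1,0,0,0,40],[-0.05,-0.05,3.5,0,0,0,40],[-0.05,-0.05,3.8,0,0,0,40],[-0.05,-0.05,3.8,0,0,0,40]]}' 25; python3 - <<'E'
from plan import *
from bench import r
o=r.get_obs(); print(o["joints"]);go(o,GRIP-.025*n,PINR)
E
```

```text
clock: 6.25
tcp_pos: [0.6015, 0.0142, 0.084]
orientation: [1.951, 1.903, 0.505]
contact_force: [-0.5, -1.0, -0.3]
grip_width: 0.0401
gripper_force: 0.0
[ 0.008  0.379 -0.227  2.245  1.506  0.186 -1.662]
row [0.005 0.096 0.238] [-0.036 -0.006  0.013] | mm 6.413889433599949 deg 0.31356474522177397
```

```bash
python3 -m creep '{"rows":[[0,0.1,0.1,0,0,0,40],[0,0.1,0.2,0,0,0,40],[0,0.1,0.2,0,0,0,26],[0,0.1,0.2,0,0,0,18],[0,0.1,0.2,0,0,0,10],[0,0.1,0.2,0,0,0,10],[0,0.1,0.2,0,0,0,10]]}' 25
```

```text
clock: 7.12
tcp_pos: [0.6066, 0.0138, 0.0827]
orientation: [1.951, 1.901, 0.507]
contact_force: [-1.4, 0.2, 0.7]
grip_width: 0.019
gripper_force: 24.3
```

Gripped: 19 mm opening at 24 N. I'll pull along the tool's +x.

```bash
python3 -m creep '{"rows":[[0.4,0,0,0,0,0,10],[0.8,0,0,0,0,0,10],[1.3,0,0,0,0,0,10],[1.8,0,0,0,0,0,10],[2.3,0,0,0,0,0,10],[2.8,0,0,0,0,0,10],[3.1,0,0,0,0,0,10],[3.1,0,-0.5,0,0,0,10],[3.1,0,-1.2,0,0,0,10],[3.1,0,-2,0,0,0,10]]}' 35; python3 - <<'E'
from plan import *
from bench import r,optics
o=r.get_obs(); print(o["joints"]);s=optics.grab_frame("side");t=optics.grab_frame("top");pickle.dump({"side":s,"top":t},open("f2.pkl","wb"))
R=M(hz(np.radians(30)),D)
g=BIN+.036*hz(np.radians(30)); print(g);go(o,g+[0,0,.12],R); go(o,g+[0,0,.0],R)
# pin dark grip and light shaft checks
m=[s["color"][170:270,250:320],t["color"][150:220,230:330]]
im=np.zeros((600,800,3),np.uint8);im[:,:400]=cv2.resize(s["color"][165:285,250:330],(400,600),interpolation=cv2.INTER_CUBIC);im[:,400:]=cv2.resize(t["color"][130:250,230:310],(400,600),interpolation=cv2.INTER_CUBIC);cv2.imwrite("pics/c6.png",im)
E
```

```text
clock: 8.38
tcp_pos: [0.5832, 0.0919, 0.1262]
orientation: [1.951, 1.901, 0.506]
contact_force: [0.3, -0.1, -0.2]
grip_width: 0.0183
gripper_force: 37.1
[-0.067  0.297 -0.352  2.232  1.151  0.328 -1.46 ]
[ 0.484 -0.322  0.   ]
row [-16.654  -3.204  -1.547] [ 3.396 -1.9    7.142] | mm 425.74502790728286 deg 65.06688685242196
row [-16.653  -5.591   2.617] [ 3.396 -1.9    7.142] | mm 444.0074752006064 deg 65.06688685242196
```

View pics/c6.png

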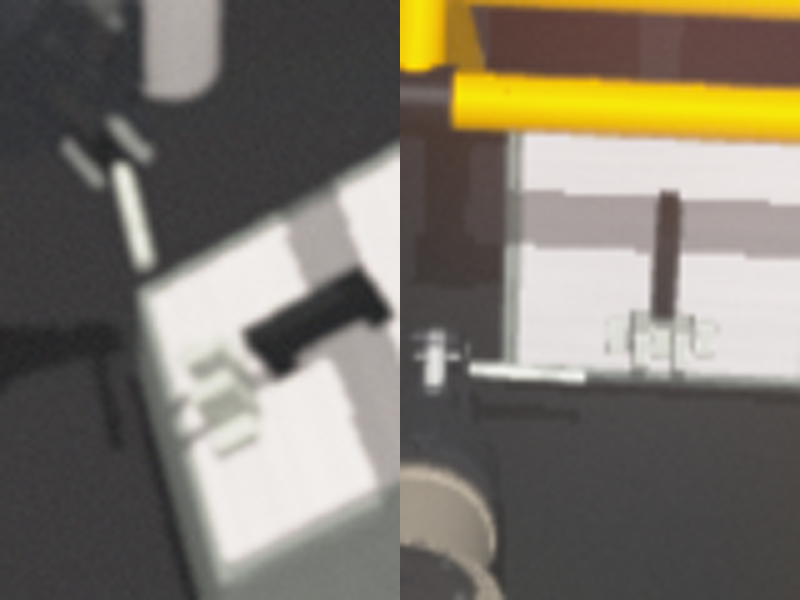

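The pin is out and held level: the shaft runs from crop top (470,370) to (585,378), and the lid is still shut. I'll carry it up and over to the bin.

```bash
python3 -m creep '{"rows":[[0,0,-1.8,0,0,0,10],[-0.8,0,-3.5,0,0,0.6,10],[-2.8,0,-3.6,0.4,-0.2,1.4,10],[-5,-0.4,-3.6,0.9,-0.5,2.2,10],[-7.2,-0.8,-3.6,1.4,-0.8,3.1,10],[-9.4,-1.1,-3.5,1.9,-1.1,4,10],[-11.6,-1.5,-3.5,2.4,-1.4,4.9,10],[-13.6,-1.8,-3.4,2.8,-1.6,5.8,10],[-15.4,-2.1,-3.4,3.2,-1.8,6.6,10],[-16.6,-2.2,-3.3,3.4,-1.9,7.1,10]]}' 35; python3 - <<'E'
from plan import *
from bench import r,optics
o=r.get_obs(); print(o["joints"])
R=M(hz(np.radians(30)),D)
BIN[1]=-.341;g=BIN+.036*hz(np.radians(30));go(o,g+[0,0,.07],R); go(o,g+[0,0,.003],R)
E
```

```text
clock: 9.72
tcp_pos: [0.4832, -0.3241, 0.1689]
orientation: [3.034, 0.812, -0.006]
contact_force: [-0.2, 0.4, -0.6]
grip_width: 0.0183
gripper_force: 37.2
[ 0.617  0.383 -0.172  1.821  0.083  0.946 -0.639]
row [ 0.055 -0.029  3.957] [-0.001  0.029 -0.004] | mm 98.94558842881924 deg 0.23208315389745493
row [ 0.066 -0.028  6.637] [-0.001  0.029 -0.004] | mm 165.9425077167061 deg 0.23208315389745493
```

```bash
python3 -m creep '{"rows":[[0,0,1.5,0,0,0,10],[0,0,3,0,0,0,10],[0,0,4.3,0,0,0,10],[0,0,5.2,0,0,0,10],[0,0,5.9,0,0,0,10],[0,0,6.2,0,0,0,10],[0,0,6.4,0,0,0,10],[0,0,6.4,0,0,0,10]]}' 35; python3 -m creep '{"rows":[[0,0,0.1,0,0,0,10],[0,0,0.1,0,0,0,20],[0,0,0.1,0,0,0,30],[0,0,0.1,0,0,0,38],[0,0,0.1,0,0,0,38]]}' 35; python3 - <<'E'
from bench import r,optics
import cv2,numpy as np
s=optics.grab_frame("side");t=optics.grab_frame("top")
im=np.zeros((600,800,3),np.uint8);im[:,:400]=cv2.resize(s["color"][330:420,210:270+60],(400,600));im[:,400:]=cv2.resize(t["color"][205:295,340:415],(400,600));cv2.imwrite("pics/c7.png",im)
E
```

```text
clock: 10.72
tcp_pos: [0.4845, -0.321, 0.0104]
orientation: [3.031, 0.822, 0.0]
contact_force: [0.5, -0.0, -0.0]
grip_width: 0.0182
gripper_force: 37.2
clock: 11.35
tcp_pos: [0.4843, -0.3208, 0.0077]
orientation: [3.031, 0.822, -0.0]
contact_force: [0.1, -0.5, -0.3]
grip_width: 0.0381
gripper_force: 0.0
```

```bash
python3 -m creep '{"rows":[[0,0,-1,0,0,0,38],[0,0,-3,0,0,0,38],[0,0,-5,0,0,0,38],[0,0,-7,0,0,0,38],[0,0,-9,0,0,0,38],[-2,2,-9.5,0,0,0,38],[-2,2,-9.5,0,0,0,38]]}' 35; python3 - <<'E'
from plan import *
from bench import r,optics
s=optics.grab_frame("side");t=optics.grab_frame("top");pickle.dump({"side":s,"top":t},open("f3.pkl","wb"))
ob=r.get_obs();print(ob["tcp_pos"],ob["joints"])
for f in(s,t):
    q=[c for c in blobs(f,(20,130,60),(36,255,255),300) if (f is s and c[1][0][1]>340) or (f is t and 340<c[1][0][0]<415 and 210<c[1][0][1]<290)]
    for c,rect in q:
        m=np.zeros(f["color"].shape[:2],np.uint8);cv2.drawContours(m,[cv2.convexHull(c)],-1,255,-1);m=cv2.erode(m,np.ones((3,3)))
        hsv=cv2.cvtColor(f["color"],cv2.COLOR_BGR2HSV)
        for nm,k in(("dark",(hsv[...,2]<90)),("shaft",(hsv[...,1]<110)&(hsv[...,2]>100))):
            pts=np.argwhere(k&(m>0))[:,::-1]
            if len(pts)>3: print(nm,len(pts),pts.mean(0),pts.min(0),pts.max(0),onz(f,pts.mean(0),.014))
P,e=tri(s,(313.0,228.5),t,(282.7,181));print("handle",P,e)
st=BIN*0+GRIP-.052*cy; Hm=st+u*.06+n*.008; print("model handle from grip",Hm)
for z in(.138,): print(onz(t,(282.7,181),z),onz(s,(313,228.5),z))
im=np.zeros((600,800,3),np.uint8);im[:,:400]=cv2.resize(s["color"][210:255,293:323],(400,600),interpolation=cv2.INTER_CUBIC);im[:,400:]=cv2.resize(t["color"][200:290,340:400],(400,600));cv2.imwrite("pics/c8.png",im)
E
```

```text
clock: 12.32
tcp_pos: [0.4642, -0.3942, 0.2466]
orientation: [3.03, 0.811, -0.001]
contact_force: [0.3, -0.3, -1.3]
grip_width: 0.0377
gripper_force: 0.0
[ 0.465 -0.391  0.245] [ 0.709  0.347 -0.146  1.684  0.057  1.114 -0.499]
dark 279 [281.025 368.057] [259 350] [294 384] [ 0.502 -0.301  0.014]
shaft 183 [263.503 389.749] [247 365] [279 407] [ 0.456 -0.337  0.014]
shaft 58 [374.052 244.31 ] [367 232] [381 256] [ 0.458 -0.339  0.014]
handle [ 0.644 -0.036  0.134] 0.0005459125630669716
model handle from grip [ 0.641 -0.039  0.139]
[ 0.643 -0.035  0.138] [ 0.643 -0.039  0.138]
```

Pin shaft is in the bin at about (.457,-.338) and the lid is shut. Next is the pre-grasp for the lid.

```bash
cat >> plan.py <<'E'
H=np.array([.642,-.038,.138])
E
python3 - <<'E'
from plan import *
from bench import r
o=r.get_obs(); go(o,H+.07*n,LIDR);go(o,H+.07*n,M(u,-n))
R0=Ro.from_rotvec(o["orientation"]).as_matrix();print(R0)
E
```

```text
row [12.008 -9.383  1.839] [ -4.827  -1.359 -17.989] | mm 383.75236561848055 deg 149.39959390787595
row [12.008 -9.383  1.839] [-1.03   3.658  3.872] | mm 383.75236561848055 deg 43.40102522171222
[[ 0.865  0.502 -0.   ]
 [ 0.502 -0.865 -0.001]
 [-0.001  0.001 -1.   ]]
```

```bash
python3 -m creep '{"rows":[[0.5,-0.5,0,-0.3,-0.1,-1.1,60],[1.5,-1,0,-0.6,-0.2,-2.3,60],[2.5,-2,0,-0.9,-0.2,-3.5,60],[3.5,-3,0,-1.2,-0.3,-4.6,60],[4.5,-4,0,-1.5,-0.4,-5.7,60],[5.5,-5,0,-1.8,-0.5,-6.8,60],[6.5,-6,0,-2.1,-0.6,-7.9,60],[7.5,-7,0,-2.4,-0.7,-9,60],[8.5,-7.6,0,-2.7,-0.8,-10.1,60],[9,-8,0,-3,-0.9,-11.2,60]]}' 35; python3 - <<'E'
from plan import *
from bench import r
o=r.get_obs(); print(o["joints"]);go(o,H+.07*n,LIDR)
E
```

```text
clock: 13.68
tcp_pos: [0.5597, -0.0986, 0.2443]
orientation: [1.336, 2.401, -0.014]
contact_force: [-0.2, -0.4, -0.3]
grip_width: 0.0599
gripper_force: 0.0
[ 0.412  0.135 -0.516  2.043  0.459  0.705  0.155]
row [1.741 2.569 1.835] [-1.826 -0.516 -6.688] | mm 90.12499583545794 deg 55.61391624441847
```

```bash
python3 -m creep '{"rows":[[0.2,0.4,0.2,-0.3,-0.1,-1.1,50],[0.5,0.8,0.5,-0.6,-0.2,-2.2,50],[0.8,1.2,0.8,-0.9,-0.3,-3.3,50],[1.1,1.6,1.1,-1.2,-0.4,-4.4,50],[1.4,2,1.4,-1.5,-0.5,-5.5,50],[1.7,2.6,1.8,-1.8,-0.5,-6.6,50],[1.7,2.6,1.8,-1.8,-0.5,-6.7,50],[1.7,2.6,1.8,-1.8,-0.5,-6.7,50]]}' 35; python3 - <<'E'
from plan import *
from bench import r
o=r.get_obs(); print(o["joints"]);go(o,H+.07*n,LIDR);go(o,H-.033*n,LIDR)
E
```

```text
clock: 14.68
tcp_pos: [0.6078, -0.0413, 0.2004]
orientation: [0.05, 2.622, -0.015]
contact_force: [0.7, -0.7, 0.4]
grip_width: 0.0496
gripper_force: 0.0
[ 0.522  0.229 -0.652  2.122  0.579  0.368  0.956]
row [0.068 0.169 0.043] [-0.049 -0.029 -0.069] | mm 4.668664306538627 deg 0.7117188910712023
row [0.051 0.197 4.163] [-0.049 -0.029 -0.069] | mm 104.20029098357443 deg 0.7117188910712023
```

```bash
python3 -m creep '{"rows":[[0.1,0.2,0.7,-0.05,0,-0.1,45],[0.1,0.2,1.4,-0.05,0,-0.1,45],[0.1,0.2,2.1,-0.05,0,-0.1,45],[0.1,0.2,2.8,-0.05,0,-0.1,40],[0.1,0.2,3.3,-0.05,0,-0.1,40],[0.1,0.2,3.6,-0.05,0,-0.1,40],[0.1,0.2,3.6,-0.05,0,-0.1,40]]}' 35; python3 - <<'E'
from plan import *
from bench import r,optics
o=r.get_obs(); print(o["joints"]);go(o,H-.033*n,LIDR)
s=optics.grab_frame("side");t=optics.grab_frame("top")
im=np.zeros((600,800,3),np.uint8);im[:,:400]=cv2.resize(s["color"][195:270,285:335],(400,600),interpolation=cv2.INTER_CUBIC);im[:,400:]=cv2.resize(t["color"][130:220,250:310],(400,600),interpolation=cv2.INTER_CUBIC);cv2.imwrite("pics/c9.png",im)
E
```

```text
clock: 15.55
tcp_pos: [0.651, -0.0383, 0.1212]
orientation: [0.027, 2.621, -0.011]
contact_force: [-0.4, -0.5, -0.1]
grip_width: 0.0398
gripper_force: 0.0
[ 0.273  0.391 -0.397  2.106  0.924  0.238  0.634]
row [-0.028  0.002  0.559] [ 0.001 -0.025  0.044] | mm 13.985102261757604 deg 0.40273417245267484
```

View pics/c9.png

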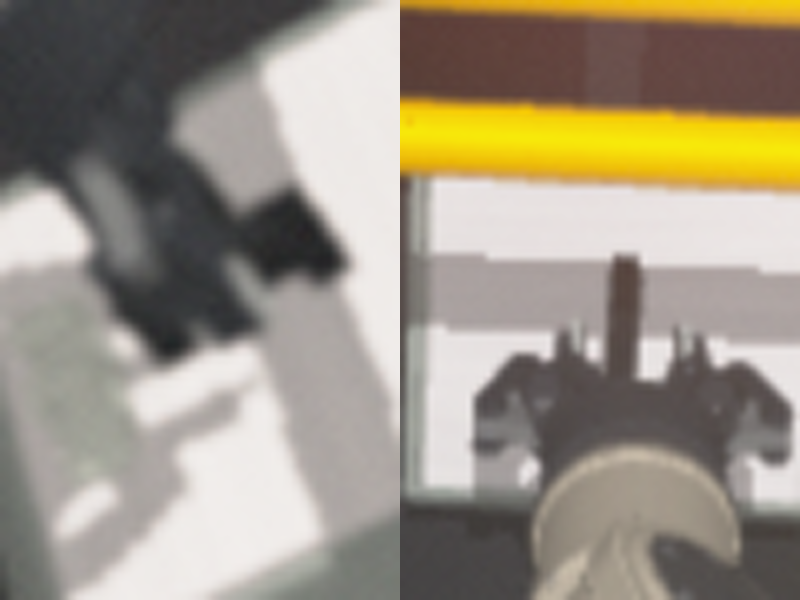

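The fingers stand either side of the handle: top crop x is about 568 and 690, with the handle at 622. I'll go 13 mm deeper and grip.

```bash
python3 -m creep '{"rows":[[0,0,0.3,0,0,0,40],[0,0,0.5,0,0,0,40],[0,0,0.5,0,0,0,30],[0,0,0.5,0,0,0,20],[0,0,0.5,0,0,0,12],[0,0,0.5,0,0,0,6],[0,0,0.5,0,0,0,6],[0,0,0.5,0,0,0,6]]}' 80; python3 - <<'E'
from plan import *
from bench import r
o=r.get_obs();print(o["moment"]);go(o,H-.033*n,LIDR)
E
```

```text
clock: 16.65
tcp_pos: [0.6571, -0.0378, 0.1106]
orientation: [0.026, 2.621, -0.01]
contact_force: [-4.5, 3.6, 4.1]
grip_width: 0.0124
gripper_force: 78.2
[ 0.683  0.956 -0.037]
row [-0.027 -0.023  0.068] [ 0.01  -0.022  0.047] | mm 1.9064962076466414 deg 0.4213519075822873
```

```bash
python3 -m creep '{"rows":[[0,0,-0.15,0,0,0,5],[0,0,-0.4,0,0,0,5],[0,0,-0.8,0,0,0,5],[0,0,-1.2,0,0,0,5],[0,0,-1.6,0,0,0,5],[0,0,-2.1,0,0,0,5],[0,0,-2.6,0,0,0,5],[0,0,-3,0,0,0,5],[0,0,-3.4,0,0,0,5],[0,0,-3.6,0,0,0,5]]}' 90; python3 - <<'E'
from plan import *
from bench import r
o=r.get_obs();print(o["joints"],o["moment"])
R=M(-hz(np.radians(-14.45)),D); print(R)
go(o,BAT+[-.05,-.25,.3],R);go(o,BAT+[0,0,.15],R)
E
```

```text
clock: 17.9
tcp_pos: [0.6117, -0.0394, 0.1891]
orientation: [0.029, 2.622, -0.015]
contact_force: [-0.0, -0.4, -4.5]
grip_width: 0.0126
gripper_force: 88.4
[ 0.511  0.254 -0.648  2.125  0.642  0.352  0.912] [ 0.024  0.997 -0.012]
[[-0.968  0.25   0.   ]
 [ 0.25   0.968  0.   ]
 [-0.     0.    -1.   ]]
row [ 6.426  5.382 -8.821] [0.39 3.71 1.61] | mm 304.2005186237027 deg 32.50516219108461
row [ 7.85  15.456 -2.782] [0.39 3.71 1.61] | mm 438.93173651833104 deg 32.50516219108461
```

```bash
python3 -m creep '{"rows":[[0.5,0,-0.4,0,0,0,5],[1.2,0.1,-0.9,0,0.2,0,5],[2,0.4,-1.6,0,0.5,0.2,5],[2.6,1,-2.4,0.1,1,0.4,5],[3.1,1.8,-3.2,0.15,1.5,0.6,5],[3.4,2.6,-4,0.2,2,0.8,5],[3.5,3.4,-4.6,0.25,2.5,1.1,5],[3.5,4.2,-5,0.3,3,1.3,5],[3.5,5,-5.3,0.35,3.4,1.5,5],[3.5,5.6,-5.3,0.4,3.7,1.6,5]]}' 90; python3 - <<'E'
from plan import *
from bench import r
o=r.get_obs();print(o["joints"],o["moment"])
R=M(-hz(np.radians(-14.45)),D)
go(o,BAT+[0,0,.15],R);go(o,BAT+[0,0,.036],R)
E
```

```text
clock: 19.15
tcp_pos: [0.4733, 0.1062, 0.26]
orientation: [0.39, 3.116, 0.0]
contact_force: [-0.9, 0.3, -5.3]
grip_width: 0.0123
gripper_force: 88.4
[ 0.448  0.22  -0.902  1.899  0.193  1.111  0.794] [-0.059 -0.024  0.006]
row [4.645 8.943 4.394] [0.002 0.01  0.022] | mm 274.8304123421304 deg 0.19715098754586102
row [4.652 8.942 8.954] [0.002 0.01  0.022] | mm 337.0415647713855 deg 0.19715098754586102
```

```bash
python3 -m creep '{"rows":[[0.4,0.9,0.4,0,0,0,5],[1,1.9,0.9,0,0,0,5],[1.5,2.9,1.4,0,0,0,5],[2.1,4,2,0,0,0,5],[2.7,5.1,2.5,0,0,0,5],[3.2,6.2,3,0,0,0,5],[3.8,7.3,3.6,0,0,0,5],[4.3,8.3,4.1,0,0,0,5],[4.6,8.8,4.4,0,0,0,5],[4.65,8.95,4.4,0,0,0,5]]}' 90; python3 - <<'E'
from plan import *
from bench import r,optics
s=optics.grab_frame("side");t=optics.grab_frame("top");pickle.dump({"side":s,"top":t},open("f4.pkl","wb"))
o=r.get_obs();print(o["joints"],o["tcp_pos"]);R=M(-hz(np.radians(-14.45)),D)
go(o,BAT+[0,0,.15],R);go(o,BAT+[0,0,.036],R)
for f in(s,t):
    print()
    for c,q in blobs(f,(0,0,150),(180,50,255),400):
        if 90<q[0][0]<300 and 100<q[0][1]<310: print(np.round(q[0],1),np.round(cv2.boxPoints(q).ravel()),cv2.contourArea(c),onz(f,q[0],.155))
E
```

```text
clock: 20.4
tcp_pos: [0.4157, 0.351, 0.1491]
orientation: [0.388, 3.116, -0.001]
contact_force: [0.9, -0.4, -4.1]
grip_width: 0.0127
gripper_force: 88.3
[-0.133  0.48  -0.871  1.892  0.444  0.973  0.115] [0.417 0.351 0.15 ]
row [ 0.043  0.025 -0.01 ] [0.004 0.017 0.02 ] | mm 1.257048256790385 deg 0.20730937896848142
row [0.053 0.022 4.55 ] [0.004 0.017 0.02 ] | mm 113.7664397347572 deg 0.20730937896848142

[220.1 276. ] [208. 251. 223. 248. 232. 301. 217. 304.] 441.5 [ 0.408 -0.141  0.155]
[284.5 156. ] [275. 129. 294. 129. 294. 183. 275. 183.] 864.0 [0.639 0.236 0.155]
[200.5 145. ] [168. 127. 233. 127. 233. 163. 168. 163.] 1685.0 [0.411 0.346 0.155]

[137.9 287.6] [ 67. 275.  93. 232. 209. 300. 183. 343.] 5464.0 [0.326 0.376 0.155]
[150.8 247.8] [115. 260. 128. 218. 187. 235. 174. 278.] 1690.5 [0.439 0.343 0.155]
[281.9 192.8] [250. 204. 251. 179. 314. 182. 313. 207.] 1004.0 [ 0.606 -0.033  0.155]
[279.8 169.3] [250. 177. 252. 157. 309. 162. 308. 182.] 779.0 [ 0.675 -0.026  0.155]
```

```bash
python3 -m creep '{"rows":[[0.05,0,0.6,0,0,0,5],[0.05,0,1.3,0,0,0,5],[0.05,0,2,0,0,0,5],[0.05,0,2.7,0,0,0,5],[0.05,0,3.3,0,0,0,5],[0.05,0,3.8,0,0,0,5],[0.05,0,4.1,0,0,0,5],[0.05,0,4.25,0,0,0,5],[0.05,0,4.35,0,0,0,5],[0.05,0,4.35,0,0,0,5]]}' 90;  python3 -m creep '{"rows":[[0,0,0.06,0,0,0,5],[0,0,0.12,0,0,0,5],[0,0,0.18,0,0,0,5],[0,0,0.24,0,0,0,5],[0,0,0.24,0,0,0,5]]}' 90
```

```text
clock: 21.75
tcp_pos: [0.4156, 0.3516, 0.0409]
orientation: [0.39, 3.115, 0.001]
contact_force: [0.2, -0.2, -3.9]
grip_width: 0.0124
gripper_force: 88.5
clock: 22.38
tcp_pos: [0.4154, 0.3514, 0.0346]
orientation: [0.39, 3.116, 0.0]
contact_force: [-0.4, -0.6, -4.6]
grip_width: 0.0124
gripper_force: 88.5
```

```bash
python3 -m creep '{"rows":[[0,0,0.06,0,0,0,5],[0,0,0.12,0,0,0,5],[0,0,0.16,0,0,0,5],[0,0,0.16,0,0,0,5]]}' 90
```

```text
clock: 22.88
tcp_pos: [0.4156, 0.3515, 0.031]
orientation: [0.39, 3.115, 0.001]
contact_force: [1.4, -1.2, -0.4]
grip_width: 0.0125
gripper_force: 89.0
```

```bash
python3 -m creep '{"rows":[[0,0,0.04,0,0,0,5],[0,0,0.06,0,0,0,5],[0,0,0.06,0,0,0,5]]}' 40; python3 -m creep '{"rows":[[0,0,0,0,0,0,14],[0,0,0,0,0,0,18],[0,0,0,0,0,0,26],[0,0,0,0,0,0,36],[0,0,0,0,0,0,44],[0,0,0,0,0,0,44]]}' 40
```

```text
clock: 23.25
tcp_pos: [0.4157, 0.3515, 0.0309]
orientation: [0.39, 3.114, -0.0]
contact_force: [-3.3, -6.3, 17.4]
grip_width: 0.0123
gripper_force: 91.5
clock: 24.0
tcp_pos: [0.4155, 0.3515, 0.0292]
orientation: [0.39, 3.116, 0.001]
contact_force: [-0.1, 0.3, -0.8]
grip_width: 0.0438
gripper_force: 0.0
```

Seated and released. I'll retreat straight up, then verify numerically.

```bash
python3 -m creep '{"rows":[[0,0,-0.5,0,0,0,44],[0,0,-1.2,0,0,0,44],[0,0,-2.2,0,0,0,44],[0,0,-4,0,0,0,44],[0,0,-6,0,0,0,44],[2,-3,-8,0,0,0,44],[2,-5,-9,0,0,0,44],[2,-7,-9,0,0,0,44],[2,-8,-9,0,0,0,44],[2,-8,-9,0,0,0,44]]}' 40; python3 - <<'E'
from plan import *
from bench import r,optics
s=optics.grab_frame("side");t=optics.grab_frame("top")
o=r.get_obs();print(o["joints"],o["tcp_pos"])
for f in(s,t):
    print()
    for c,q in blobs(f,(0,0,150),(180,60,255),300):
        if 90<q[0][0]<300 and 100<q[0][1]<310:
            B=np.array([onz(f,p,.036) for p in cv2.boxPoints(q)]);e=B[1]-B[0];e2=B[2]-B[1];print(np.round(q[0],1),cv2.contourArea(c),B.mean(0),np.linalg.norm(e),np.linalg.norm(e2),np.degrees(np.arctan2(e[1],e[0])))
            k=cv2.approxPolyDP(cv2.convexHull(c),4,True)[:,0]
            if cv2.contourArea(c)>1200: print(np.array([onz(f,p.astype(float),.036) for p in k]))
def can(f):return [np.round(q[0],1) for c,q in blobs(f,(0,0,150),(180,60,255),100) if cv2.contourArea(c)<1200]
a=pickle.load(open("f0.pkl","rb"))
for k,f in(("side",s),("top",t)):print(can(a[k]),can(f))
E
```

```text
clock: 25.25
tcp_pos: [0.3168, 0.1673, 0.2548]
orientation: [0.397, 3.111, -0.005]
contact_force: [0.2, 0.7, 0.0]
grip_width: 0.044
gripper_force: 0.0
[ 0.405 -0.09  -0.973  2.138 -0.083  1.052  0.795] [0.318 0.17  0.255]

[220.1 276. ] 442.5 [ 0.406 -0.046  0.036] 0.0390802104781033 0.16485323444441752 0.3435246160114913
[205.5 176. ] 2017.0 [0.411 0.352 0.036] 0.20369551346659867 0.18885699600445238 -13.512498860904469
[[0.346 0.448 0.036]
 [0.515 0.418 0.036]
 [0.477 0.244 0.036]
 [0.315 0.278 0.036]]
[284.5 156. ] 869.0 [0.681 0.402 0.036] 0.06874941354172902 0.300266751973498 -13.599817664286336

[158.7 254.6] 3021.5 [0.416 0.35  0.036] 0.17495563089944807 0.18019812141030464 -13.650771495679296
[[0.517 0.413 0.036]
 [0.476 0.244 0.036]
 [0.312 0.286 0.036]
 [0.356 0.454 0.036]]
[281.9 192.8] 990.0 [ 0.619 -0.037  0.036] 0.07950854471331247 0.20323653001477562 -1.63909001140855
[163.  172.5] 303.5 [0.678 0.346 0.036] 0.06407315653341818 0.061598547798891165 -88.93566570825175
[279.8 169.3] 773.5 [ 0.695 -0.029  0.036] 0.06458678503125145 0.18621219341777023 -3.9876203773534935
[array([349.6, 352.3]), array([220.1, 276. ]), array([ 16.9, 209.7]), array([  7.4, 210.8]), array([363.5, 140.5]), array([284.5, 156. ])] [array([349.8, 352.2]), array([220.1, 276. ]), array([ 39.7, 243.7]), array([ 16.3, 215.1]), array([369.3, 136.8]), array([284.5, 156. ])]
[array([271.5, 412.8]), array([ 13., 410.]), array([ 14. , 374.5]), array([  3.8, 290.8]), array([276.5, 258.5]), array([162.5, 172.5]), array([194.7,  10.7]), array([45., 12.])] [array([235.2, 395.1]), array([283.2, 370.2]), array([  1.3, 299.6]), array([276.5, 258.5]), array([281.9, 192.8]), array([163. , 172.5]), array([279.8, 169.3]), array([485. ,   3.5])]
```

The lid is centred on the battens at (.416,.350), yaw -13.7°, and its corners fit a level 170 x 176 plate. The bystanders have not moved. Handing in.

```bash
python3 -m creep '{"rows":[[0,0,0,0,0,0,44],[0,0,0,0,0,0,44],[0,0,0,0,0,0,44]]}' 40; python3 -c "
from bench import r
print(r.hand_in())"
```

```text
clock: 25.72
tcp_pos: [0.3172, 0.1706, 0.2539]
orientation: [0.388, 3.117, 0.002]
contact_force: [0.0, 0.1, 0.1]
grip_width: 0.044
gripper_force: 0.0
the job is handed in; nothing more can be done
None
```

I handed the job in at 25.7 s, but hand-in returned no verdict: the pin is in the bin, the lid lies flat on the battens (centre within about 2 mm, handle parallel within 1°), and the bystanders did not move.

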